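Offer up the tube block to the shaker

TASK

I want to screw the tube block onto the shaker: take the T-handle hex key that was left standing in one of the shaker's threaded holes and stand it in the tool cup, tip down, where I can reach it. Then pick up the tube block and hold it level, hovering about a centimetre above the shaker's carriage without touching it, with its four flange holes in line with the four threaded holes, and finish while still holding it there so that I can start the screws. Leave everything else on the bench where it is.

Things in the scene. Friction and masses are not known exactly. Their poses are not given: they have to be found in the camera images.
- shaker: Bench shaker, fixed: white housing 250 (x) x 180 (y) mm, 68 high, control panel at -x. On top its bare drive carriage, a flat aluminium plate 130 (x) x 100 (y), centred at x +30, y 0 in the shaker's frame, top face 94 above the bench. Four 7 mm threaded holes, 14 deep, stand in it 54 (x) and 39 (y) either side of its centre. Origin: centre of the underside, on the bench; z up.
- carriage_hole_a (a point): Mouth, in the carriage's top face (94 mm above the bench), of the threaded hole in which the hex key stands at the start: the one at -x, +y of the carriage (-24, +39 mm in the shaker's frame). Axes as the shaker's.
- carriage_hole_b (a point): Mouth of the diagonally opposite threaded hole, at +x, -y of the carriage (+84, -39 mm in the shaker's frame). Axes as the shaker's.
- tube_block: Aluminium tube block, 0.4 to 0.7 kg, flange down on the bench: mounting flange 130 (x) x 100 (y) x 6 mm (outline as the carriage) with four 11 mm through-holes 54 (x) and 39 (y) either side of centre; centred on it a block 74 (x) x 50 (y) with six wells, top 46 above the underside: grip it across the 50 (along y). Fits either way round (half a turn). Origin: centre of the underside; z up.
- flange_hole_a (a point): Centre of the flange hole at -x, +y of the tube block (-54, +39 mm), at the flange's underside. Axes as the tube block's.
- flange_hole_b (a point): Centre of the diagonally opposite flange hole (+54, -39 mm), at the flange's underside. Axes as the tube block's.
- hex_key: T-handle hex key, 55 g: steel shank 6 mm thick, grey cross bar on top 80 mm long (x), 14 wide (y), 14 high. Origin: the shank's tip; z along the shank to the handle: bar from 150 to 164, 13 mm thick collar from 134 to the bar. At the start it stands loosely in a carriage hole, tip 14 below the carriage's top face, leaning up to about 5 degrees; it lifts straight out.
- tool_cup: White round tool cup, empty, 0.3 kg, standing on the bench: 115 mm tall, 75 across the rim, inside 66 across near the rim and 58 at the floor, which is 6 thick. Origin: centre of its underside; z up.
- tip_box: Bystander, leave alone: pipette-tip box, grey with a clear lid, 120 x 84 x 62 (mm). Origin: centre of its underside.
- reagent_bottle: Bystander, leave alone: amber glass reagent bottle with black cap, 70 diameter, 150 tall (mm). Origin: centre of its underside.
- petri_dishes: Bystander, leave alone: stack of three petri dishes, 92 diameter, 44 tall (mm). Origin: centre of its underside.
- tube_rack: Bystander, leave alone: white tube rack with capped tubes, 60 x 170, 89 tall (mm). Origin: centre of its underside.
- slide_box: Bystander, leave alone: flat box for microscope slides, grey with a white lid, 87 x 100 x 36 (mm). Origin: centre of its underside.
- screw_dish: Bystander, leave alone: shallow steel dish holding four socket-head screws, 84 diameter, 12 tall (mm). Origin: centre of its underside.
- wash_bottle: Bystander, leave alone: white wash bottle with a bent spout, 68 diameter, 180 tall (mm). Origin: centre of its underside.
Mind the look-alikes: they are no part of the job. What is meant by the hex_key is not orange, and is the larger of those in its own colour.

How it is judged (in metres and radians):
On the way, in this order (a step that is already met when the one before it is completed fails the run):
1. the hex key stands in the tool cup, tip down, let go (horizontal distance between hex_key and tool_cup below 0.036 m and z of hex_key in the frame of tool_cup below 0.03 m and angle between hex_key's own z axis and vertical below 0.7 rad and angle between tool_cup's own z axis and vertical below 0.1 rad and contact force between hex_key and the fingers below 0.1 N and linear speed of hex_key below 0.03 m/s), for 0.3 s.
2. the tube block is held hovering over the carriage with its holes in line (((horizontal distance between flange_hole_a and carriage_hole_a below 0.0035 m and horizontal distance between flange_hole_b and carriage_hole_b below 0.0035 m) or (horizontal distance between flange_hole_a and carriage_hole_b below 0.0035 m and horizontal distance between flange_hole_b and carriage_hole_a below 0.0035 m)) and z of flange_hole_a in the frame of carriage_hole_a between 0.004 and 0.02 m and z of flange_hole_b in the frame of carriage_hole_a between 0.004 and 0.02 m and angle between tube_block's own z axis and vertical below 0.06 rad and linear speed of tube_block below 0.02 m/s and contact force between tube_block and the fingers above 2 N and contact force between tube_block and shaker below 0.1 N and contact force between tube_block and hex_key below 0.1 N and contact force between tube_block and tool_cup below 0.1 N), for 0.3 s.
At the end, for the whole second after the job is handed in: Fingers still hold the tube block at rest, level within 0.06 rad, underside 4 to 20 mm above the carriage, touching neither shaker, key nor cup, diagonal flange holes within 3.5 mm of the threaded holes; hex key let go in the upright cup, tip within 30 mm of its underside, lean under 0.7 rad (all of step 1 and all of step 2); the arm keeps its last pose, push and grip.
It fails at once if a bystander on the bench was pushed by more than 30 mm or knocked over (distance of any of tip_box, reagent_bottle, petri_dishes, tube_rack, slide_box, screw_dish, wash_bottle from where it was at the start of the episode above 0.03 m or angle between any of tip_box, reagent_bottle, petri_dishes, tube_rack, slide_box, screw_dish, wash_bottle's own z axis and vertical above 0.5 rad).
It also fails if it takes over 58 s, if anything falls off the work surface, if the arm or the gripper's body presses on something with over 40 N, if the wrist force passes 120 N, or if a joint passes its speed limit or range.

ROBOT

A 6-joint arm with a two-finger parallel gripper is mounted at the origin on the work surface. World frame = base frame: x ahead of the robot, y to its left, z up, the work surface at z = 0. Lengths are in mm, angles in rad, forces in N, time in s.
With the tool pointing down it reaches from about 275 to 825 mm from the base axis. Payload 5.2 kg.
Tool frame: the origin (TCP) lies at the very end of the fingers, on their centre line; the grasp point (between the pads) lies 19 mm behind it; z points along the fingers, y is the line along which they close (so a half turn about z gives the same grasp; the last joint's range is limited). The gripper opens to 93 mm and grips with 3 to 60 N. Pads are 15 mm wide; open, the fingers measure 128 mm over their backs; the gripper's body (75 mm by 188 mm) begins 65 mm behind the grasp point.
Start: joints at [-0.203, 0.259, 1.535, -0, 1.348, -0.203], TCP at [550.004, 0.023, 186.253] pointing down, gripper open.
Joint ranges: [-3.14, 3.14], [-0.91, 2.08], [0.19, 2.58], [-1.22, 4.36], [0.22, 2.71], [-3.12, 3.12]. Speed limits (rad/s): [2.57, 2.57, 3.14, 3.14, 3.14, 3.14].

INTERFACE

Orientations are given as [roll, pitch, yaw] about the fixed x, y, z axes, in that order (R = Rz(yaw) Ry(pitch) Rx(roll)).
In Python, from bench import robot gives the robot as it stands. The module is installed in compiled form; this text tells all that it offers. Calls block until the motion is done:
- robot.move_ptp(position, orientation): joint-space move of the TCP to a pose.
- robot.move_linear(position, ori=None, speed=150, f_stop=None): straight line of the TCP; ori=None keeps the orientation; speed is the mean speed in mm/s. With f_stop (N) it stops when the force on the tool has changed by that much, and returns True; else False.
- robot.move_j(angles): joint-space move.
- robot.move_gripper(opening): opening from 0.0 (shut) to 1.0 (fully open); the grip force is fixed at half the most; returns when the fingers have stopped.
- robot.sleep(seconds).
- robot.inverse_kinematics(position, orientation): joint angles nearest the present ones, or None.
- robot.get_image(name): name is "scene" or "side" or "wrist"; returns a dict with "img" (420x560x3 uint8, blue, green, red), "fovy" (degrees; the focal length in pixels is half the picture's height over the tangent of half this angle, whatever the lens; pixels are square), "cx", "cy" (the principal point, pixels), "eye" and "orientation" of the camera in the world. Camera axes: x right, y down, z forward; pixel columns grow to the right and rows downward; lengths in mm; the calibration is good to about 2 mm. A picture is of the moment at which its call begins. There is no depth.
A pose or a line that the arm cannot do raises robot.MotionError and nothing moves.
- robot.hand_in(): hands the job in; it is judged then, once.
Readings, each from a call of its own:
- robot.current_t(): time.
- robot.current_qpos(): joint angles.
- robot.current_joint_vel(): joint speeds.
- robot.current_joint_efforts(): joint torques, N m.
- robot.current_tcp_pos(): TCP position.
- robot.current_eef_rot(): TCP orientation.
- robot.current_contact_force(): force on the tool from outside, world axes, zero at the start.
- robot.current_ft_torque(): the same for the moment, N m.
- robot.current_gripper_width(): opening from 0.0 (shut) to 1.0 (fully open).
- robot.current_finger_force(): force on a finger pad.
Only numpy, scipy, OpenCV 4.12 (cv2) and the standard library are available. Lean on these libraries where they do the work, as an engineer would, in place of code of your own. Each camera call takes 0.05 s, during which the arm holds its last target. There are 200 camera calls.

## Working session

There is one attempt and no reset: what is moved stays moved. The work goes in short steps, each a Python script; the robot and the scene stay as the last script left them, time stands still between calls to the robot, and variables do not carry over. Pictures are saved under pics/ and viewed, at most 13 in all, crops included, and the job is handed in when it is done.

```bash
mkdir -p pics; cat > h.py <<'E'
import numpy as np, cv2
from bench import robot
from scipy.spatial.transform import Rotation as R
def shot(name,tag):
    d=robot.get_image(name); cv2.imwrite(f'pics/{tag}.png',d['img'])
    np.save(f'pics/{tag}.npy',{k:d[k] for k in d if k!='img'},allow_pickle=True); return d
def load(tag):
    d=np.load(f'pics/{tag}.npy',allow_pickle=True).item(); d['img']=cv2.imread(f'pics/{tag}.png'); return d
def rot(d):
    o=np.array(d['orientation']); return o if o.shape==(3,3) else R.from_euler('xyz',o).as_matrix()
def ray(d,u,v):
    f=210/np.tan(np.radians(d['fovy'])/2)
    return np.array(d['eye']), rot(d)@np.array([(u-d['cx'])/f,(v-d['cy'])/f,1])
def onz(d,u,v,z):
    e,r=ray(d,u,v); return e+r*(z-e[2])/r[2]
def proj(d,p):
    f=210/np.tan(np.radians(d['fovy'])/2); c=rot(d).T@(np.array(p)-d['eye']); return c[:2]/c[2]*f+[d['cx'],d['cy']]
def tri(d1,p1,d2,p2):
    e1,r1=ray(d1,*p1); e2,r2=ray(d2,*p2)
    s=np.linalg.lstsq(np.c_[r1,-r2],e2-e1,rcond=None)[0]; a=e1+s[0]*r1;b=e2+s[1]*r2
    return (a+b)/2,np.linalg.norm(a-b)
E
python3 - <<'E'
from h import *
ims=[]
for n in('scene','side','wrist'):
    d=shot(n,n+'0'); print(n,d['eye'],d['orientation'],d['fovy'],d['cx'],d['cy'],d['img'].shape)
E
```

```text
scene [1133.03910614  256.26887875  994.31136676] [-2.55156157  0.00996863  1.88278623] 54.69782449186548 280.10167188484996 208.517773407497 (420, 560, 3)
side [ 211.36040156 -492.07666508  762.15884574] [-2.41190519 -0.01002034 -0.52903988] 57.3206495152149 278.9166056248812 212.1128706098323 (420, 560, 3)
wrist [548.63524413  79.76302397 383.61071219] [ 2.85431353e+00  1.94052872e-03 -8.69489977e-04] 70.66445582364368 275.94201532546936 213.00287196439152 (420, 560, 3)
```

View pics/scene0.png

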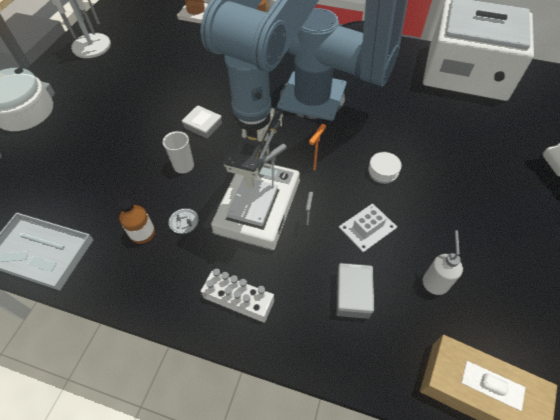

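View pics/side0.png

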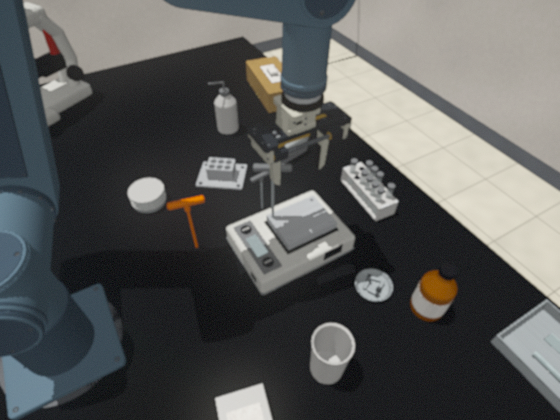

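The orange key stands at scene (317,140) and side (190,215), and it is excluded. The grey candidates are the one in the carriage at scene (270,160) / side (272,185), and a small object at scene (309,205) / side (262,185). I'll enlarge both to confirm.

```bash
python3 - <<'E'
from h import *
a=load('scene0')['img'][100:260,200:333];b=load('side0')['img'][130:290,215:348]
c=load('wrist0')['img']
f=lambda x:cv2.resize(x,(399,480),interpolation=cv2.INTER_CUBIC)
cv2.imwrite('pics/c1.png',np.hstack([f(a),f(b)]))
E
```

```text
(no output)
```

View pics/c1.png

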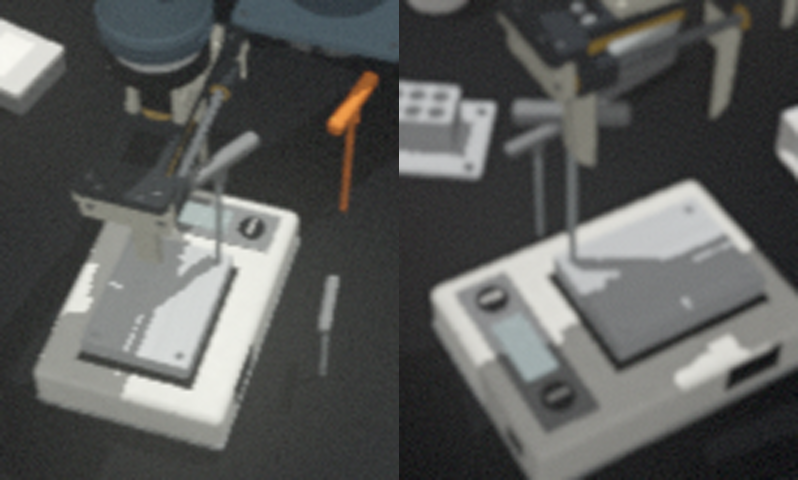

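View pics/wrist0.png

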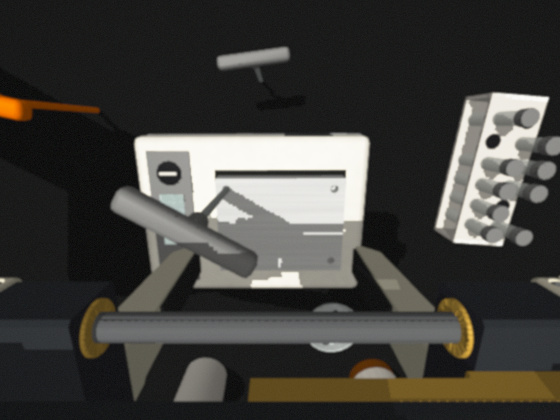

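The key to take is the grey one in the carriage: wrist bar from (112,195) to (258,265), side bar from (254,167) to (292,168), collar and shank running into the plate's corner. The other grey one, at wrist (253,58), is smaller and stands on the bench. Next I'll triangulate everything roughly.

```bash
python3 - <<'E'
from h import *
np.set_printoptions(precision=1,suppress=True)
S,D,W=load('scene0'),load('side0'),load('wrist0')
print(robot.current_eef_rot())
print('bar',tri(D,(272.8,167.2),W,(186,230)))
for z in(237,244): print('ends',onz(W,118,196,z),onz(W,251,262,z), 'sideends',onz(D,253.7,166.7,z),onz(D,292,167.7,z))
print('cup',onz(S,177,139,115),onz(D,332,344,115),tri(S,(177,139),D,(332,344)))
print('block',onz(S,370,219,46),onz(D,221,163,46))
for p in[(215,176),(345,176)]:print('plate',onz(W,*p,94))
for p in[(137,137),(368,137)]:print('house',onz(W,*p,68))
print('hole +x+y',onz(W,334,188,94), 'h +x-y',onz(W,331,260,94),'scene', onz(S,200+179/3,100+355/3,94),'side',onz(D,215+289/3,130+209/3,94))
print('small key', tri(W,(253,58),D,(215+133/3,130+140/3)))
print('keybase',onz(S,200+219/3,100+260/3,94),onz(D,215+174/3,130+258/3,94))
E
```

```text
[-3.1 -0.   1.6]
bar (array([502.9,  25.7, 236.3]), np.float64(4.759175633887081))
ends [468.1  45.5 237. ] [534.8   8.7 237. ] sideends [471.1  44.2 237. ] [537.7   2.7 237. ]
ends [471.9  47.1 244. ] [535.4  12.1 244. ] sideends [467.7  37.  244. ] [533.4  -3.9 244. ]
cup [ 431.7 -299.2  115. ] [ 434.2 -305.8  115. ] (array([ 432.6, -302.8,  113.5]), np.float64(6.772641765832611))
block [490.2 299.3  46. ] [492.9 298.6  46. ]
plate [488.1  32.2  94. ]
plate [615.9  32.1  94. ]
house [404.4  68.5  68. ]
house [643.   68.3  68. ]
hole +x+y [605.7  20.1  94. ] h +x-y [606.8 -58.2  94. ] scene [607.7  21.   94. ] side [606.7  16.4  94. ]
small key (array([528.9, 133.9, 110.1]), np.float64(0.4125876351498119))
keybase [498.6  21.6  94. ] [500.8  16.8  94. ]
```

```bash
python3 - <<'E'
from h import *
o=robot.current_eef_rot(); print(o)
robot.move_linear([550,0,330],speed=200)
robot.move_linear([530,30,360],speed=200)
d=shot('wrist','w1'); print(d['eye'],robot.current_t())
c=d['img']; cv2.imwrite('pics/w1v.png',cv2.resize(c,(784,588),interpolation=cv2.INTER_CUBIC))
E
```

```text
[-3.14021865e+00 -2.77761257e-04  1.57074087e+00]
[528.68166513 109.98810205 557.71037522] 1.45
```

View pics/w1v.png

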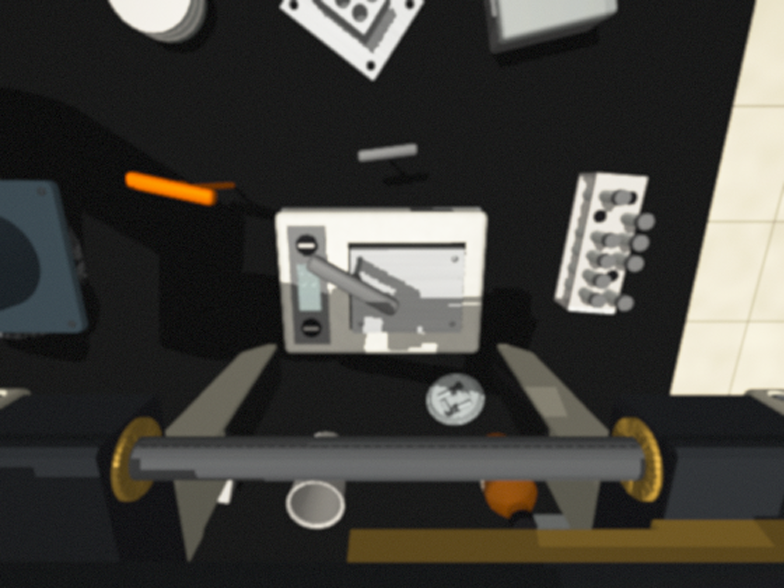

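The wrist view shows the key bar from (223,187) to (284,220) px, the cup rim centred at (226,360), and the shaker roughly square to the world axes. The small grey key stands well clear at (277,109).

```bash
python3 - <<'E'
from h import *
np.set_printoptions(precision=1,suppress=True)
d=load('w1')
a,b=onz(d,222.9,187.1,240),onz(d,283.6,220,240); c=(a+b)/2; print(a,b,c,np.linalg.norm(a-b))
print('cup',onz(d,225.7,360,115))
for p in[(278,212),(485,212),(479,351),(288,351)]: print('house',onz(d,p[0]/1.4,p[1]/1.4,68))
for p in[(455,259),(453,324)]: print('hole',onz(d,p[0]/1.4,p[1]/1.4,94))
yaw=np.arctan2(*(b-a)[1::-1]); print(np.degrees(yaw))
print('end check',tri(d,(253.2,203.5),load('side0'),(272.8,167.2)))
for y in(yaw,yaw+np.pi):
    q=robot.inverse_kinematics([c[0],c[1],300],[np.pi,0,y]); print(q)
    q=robot.inverse_kinematics([433,-302,300],[np.pi,0,y]); print(q)
E
```

```text
[470.9  45.3 240. ] [537.4   7.6 240. ] [504.1  26.4 240. ] 76.39674868666573
cup [ 437.1 -301.4  115. ]
house [403.1  69.1  68. ]
house [643.2  69.2  68. ]
house [ 647.4 -105.6   68. ]
house [ 403.  -105.7   68. ]
hole [606.7  19.   94. ]
hole [608.  -59.4  94. ]
-29.52936857842296
end check (array([504.1,  25.2, 235.7]), np.float64(2.094213568362129))
[-0.2  0.1  1.4 -0.   1.6  1.9]
[-0.8  0.2  1.4 -0.   1.6  1.3]
[-0.2  0.1  1.4  0.   1.6 -1.2]
[-0.8  0.2  1.4  0.   1.6 -1.9]
```

```bash
python3 - <<'E'
from h import *
o=[np.pi,0,np.radians(150.5)]
robot.move_ptp([504,26,300],o)
print(robot.move_linear([504,26,218],speed=100,f_stop=10))
robot.move_gripper(0.0)
print(robot.current_gripper_width()*93,robot.current_finger_force(),robot.current_t(),robot.current_contact_force())
E
```

```text
False
0.5658118473358198 0.0 4.8667 [ 0.62669891 -0.10833765  0.32526627]
```

The grip closed on nothing, so I need to look.

```bash
python3 - <<'E'
from h import *
print(robot.current_tcp_pos(),robot.current_eef_rot())
a=shot('scene','s2')['img'][100:260,200:360];b=shot('side','d2')['img'][110:270,200:360];shot('wrist','w2')
f=lambda x:cv2.resize(x,(400,400),interpolation=cv2.INTER_CUBIC)
cv2.imwrite('pics/c2.png',np.hstack([f(a),f(b)]))
E
```

```text
[504.00791666  26.00151354 217.98776804] [-3.14157463e+00 -9.85451932e-06  2.62672358e+00]
```

View pics/c2.png

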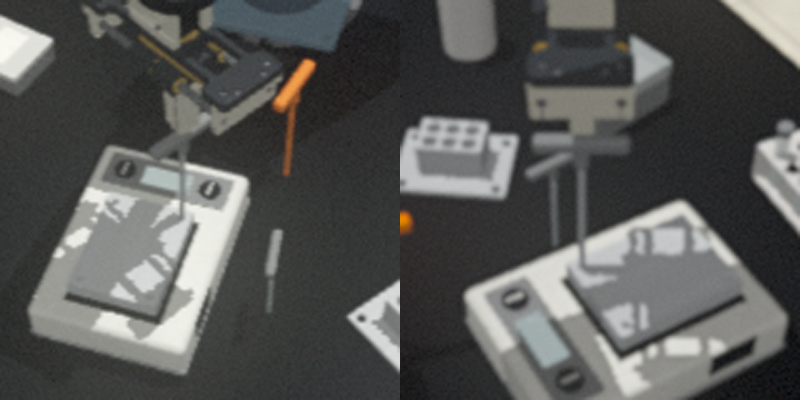

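```bash
python3 - <<'E'
from h import *
np.set_printoptions(precision=1,suppress=True)
S,D,W=load('scene0'),load('side0'),load('wrist0')
for n,t,off,k in(('s','s2',(200,100),0),('d','d2',(200,110),400)):
    d=load(t)
    for z in(218,237): 
        p=proj(d,[504,26,z]); print(n,z,p,(p-off)*2.5+[k,0])
d=load('s2'); e=load('d2')
g=lambda x,y,k,off:(off[0]+(x-k)/2.5,off[1]+y/2.5)
print(tri(d,g(180,135,0,(200,100)),e,g(582,143,400,(200,110))))
print('fingertip? ',onz(d,*g(185,118,0,(200,100)),218))
print('collar bottom/shank axis', onz(d,*g(182,210,0,(200,100)),94), onz(e,*g(583,265,400,(200,110)),94))
x=load('w2')['img'][100:420,60:460]; cv2.imwrite('pics/c3.png',cv2.resize(x,(750,600),interpolation=cv2.INTER_CUBIC))
E
```

```text
s 218 [272.8 159. ] [182.  147.5]
s 237 [272.6 153.9] [181.5 134.8]
d 218 [272.1 173.4] [580.2 158.5]
d 237 [272.  166.5] [580.1 141.4]
(array([504.5,  24.3, 236.5]), np.float64(0.6259357795743608))
fingertip?  [465.5  16.4 218. ]
collar bottom/shank axis [490.   18.1  94. ] [501.2  16.6  94. ]
```

View pics/c3.png

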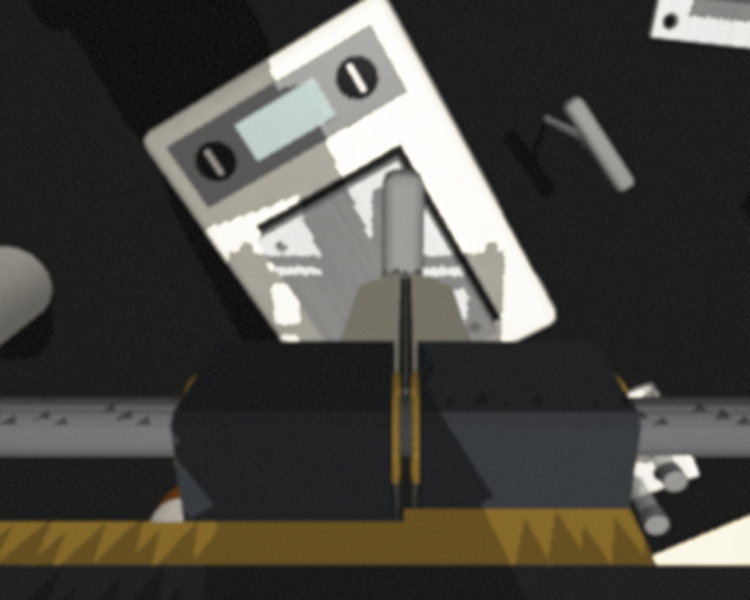

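Both cameras and the wrist picture show the closed fingertips directly above the bar (scene crop y≈125, bar y=135). They sit some 30 mm higher than the reported TCP implies. I'll measure this by touching the bar gently with the closed fingers.

```bash
python3 - <<'E'
from h import *
W=load('wrist0')
for z in(186,205,220): print(z,proj(W,[550-46.5,7,z]),proj(W,[550+46.5,7,z]))
print(robot.move_linear([504,26,190],speed=20,f_stop=3))
print(robot.current_tcp_pos(),robot.current_contact_force(),robot.current_t())
E
```

```text
186 [212.96867329 232.45247682] [344.08425659 232.43336972]
205 [206.93552803 242.60449384] [350.50071391 242.59394477]
220 [201.2981368  252.09057272] [356.49730045 252.08964694]
True
[504.34836927  25.97125155 211.70021885] [1.14406228 0.58606496 4.11238346] 5.6
```

The touch came at reported z=211.7, and the bar's top is at about 244, so the real fingertips are about 32 mm above the reported TCP. The open-finger geometry in wrist0 agrees. I'll correct for it.

```bash
echo 'TZ=32  # reported TCP = real fingertip z - TZ' >> h.py; python3 - <<'E'
from h import *
robot.move_linear([504,26,222],speed=100)
robot.move_gripper(1.0)
print(robot.move_linear([504,25.5,218-TZ],speed=80,f_stop=10))
robot.move_gripper(0.0)
print(robot.current_gripper_width()*93,robot.current_finger_force(),robot.current_t(),robot.current_contact_force())
E
```

```text
False
13.851534498420765 29.958945885300636 9.1417 [-1.84850697 -1.22609346  1.18287535]
```

```bash
python3 - <<'E'
from h import *
robot.move_linear([504,25.5,265],speed=120)
robot.move_linear([437,-299,265],speed=250)
robot.sleep(0.2)
a=shot('scene','s3')['img'][60:220,110:270];b=shot('side','d3')['img'][220:420,240:440]
f=lambda x:cv2.resize(x,(400,400),interpolation=cv2.INTER_CUBIC)
cv2.imwrite('pics/c4.png',np.hstack([f(a),f(b)])); print(robot.current_t(),robot.current_gripper_width()*93)
E
```

```text
11.725 13.662785486494244
```

View pics/c4.png

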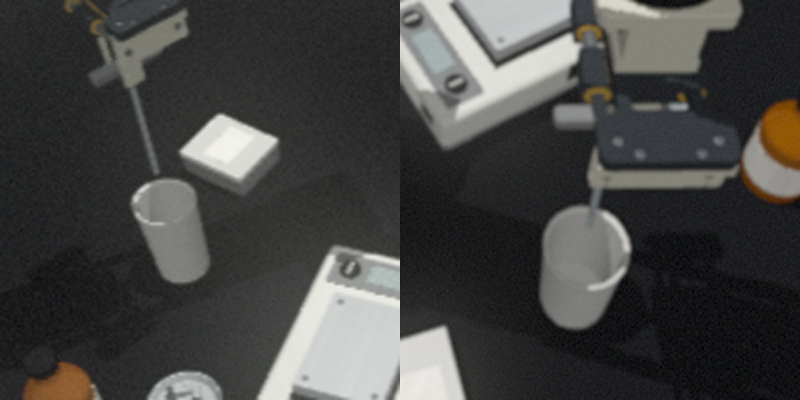

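Key tip is at scene px (172,129) and side px (335,334). Rim centre is at scene (177,141) and side (333,344).

```bash
python3 - <<'E'
from h import *
np.set_printoptions(precision=1,suppress=True)
S,D=load('s3'),load('d3')
print('tip',tri(S,(172,129.2),D,(335,334)),'cup',onz(S,176.8,140.8,115),onz(D,333,344.5,115))
E
```

```text
tip (array([ 433.9, -305.2,  155.3]), np.float64(2.061400526202118)) cup [ 438.4 -296.6  115. ] [ 435.2 -307.4  115. ]
```

```bash
python3 - <<'E'
from h import *
np.set_printoptions(precision=1,suppress=True)
robot.move_linear([439,-296,200],speed=120)
print(robot.move_linear([439,-296,118],speed=60,f_stop=4),robot.current_tcp_pos())
robot.move_gripper(1.0); robot.sleep(.3)
robot.move_linear([439,-296,260],speed=150)
shot('side','d4');shot('scene','s4')
robot.move_ptp([530,30,300],[np.pi,0,np.pi/2])
d=shot('wrist','w4')
a=load('d4')['img'][220:420,240:440]
cv2.imwrite('pics/c5.png',np.hstack([cv2.resize(a,(300,400)),cv2.resize(d['img'][:300,80:480],(500,400),interpolation=cv2.INTER_CUBIC)])); print(robot.current_t())
E
```

```text
False [ 439.2 -296.2  118.4]
18.3
```

View pics/c5.png

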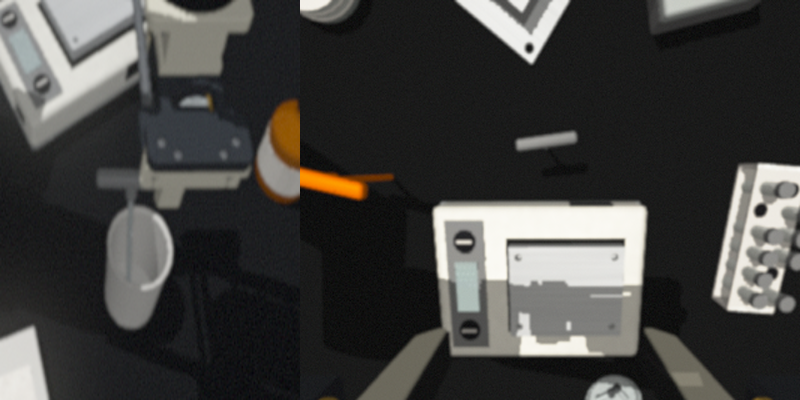

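The key stands in the cup and the shaker is clear of it. The carriage holes are at wrist px ≈(254,193), (332,193), (330,244) and (256,246). Next I'll refine these and get a close look at the block.

```bash
cat >> h.py <<'E'
def dark(img,u,v,r=5):
    g=cv2.cvtColor(img,cv2.COLOR_BGR2GRAY).astype(float); u,v=int(round(u)),int(round(v))
    w=g[v-r:v+r+1,u-r:u+r+1]; m=np.clip(np.median(w)-12-w,0,None)
    y,x=np.mgrid[v-r:v+r+1,u-r:u+r+1]; return (m*x).sum()/m.sum(),(m*y).sum()/m.sum(),m.max()
E
python3 - <<'E'
from h import *
np.set_printoptions(precision=1,suppress=True)
d=load('w4')
for p in[(253.6,193.5),(332,192.8),(329.6,244.5),(256,246)]:
    q=dark(d['img'],*p); print('hole',q,onz(d,q[0],q[1],94))
g=cv2.cvtColor(d['img'],cv2.COLOR_BGR2GRAY); print(g[238:254,248:266])
robot.move_ptp([491,340,230],[np.pi,0,np.pi/2])
d=shot('wrist','w5'); cv2.imwrite('pics/w5v.png',cv2.resize(d['img'],(784,588),interpolation=cv2.INTER_CUBIC)); print(robot.current_t())
E
```

```text
hole (np.float64(253.519394512772), np.float64(193.11731315042573), np.float64(82.0)) [497.2  18.6  94. ]
hole (np.float64(331.98376184032475), np.float64(192.8890392422192), np.float64(57.0)) [606.6  18.9  94. ]
hole (np.float64(329.05426356589146), np.float64(244.48062015503876), np.float64(16.0)) [606.4 -58.5  94. ]
hole (np.float64(252.97994080894443), np.float64(245.02005919105557), np.float64(88.0)) [494.7 -59.3  94. ]
[[ 97 117 122 123 123 123 144 187 214 222 221 222 221 223 212 181 142 123]
 [ 98 118 123 123 123 124 146 185 215 221 222 222 222 223 214 182 140 126]
 [ 99 120 123 123 121 125 146 186 216 222 222 222 223 222 214 181 142 125]
 [100 118 123 125 123 124 143 182 211 221 221 223 224 223 214 183 142 124]
 [ 97 117 124 126 123 122 132 163 192 208 218 223 224 223 217 183 143 125]
 [ 95 118 124 124 120 113 112 130 158 182 205 221 223 223 217 182 144 127]
 [ 98 117 124 123 117 110 102 105 126 158 193 217 222 223 216 184 143 124]
 [101 118 126 124 120 111 108 109 125 154 191 217 223 224 217 185 144 129]
 [100 118 125 124 122 121 129 140 154 174 202 220 223 224 217 188 150 129]
 [102 119 123 125 124 135 160 179 192 203 217 222 224 223 220 199 165 134]
 [114 119 124 122 127 150 182 207 214 220 221 222 222 222 221 210 176 140]
 [128 126 123 125 139 167 202 218 221 221 222 221 222 222 222 210 181 141]
 [136 129 125 125 144 180 209 220 221 221 221 223 223 223 223 215 185 149]
 [141 134 131 131 147 179 203 209 214 219 226 229 230 228 229 224 204 179]
 [148 143 142 140 148 166 180 184 196 219 234 238 238 239 237 237 230 225]
 [149 150 149 148 148 155 158 161 182 222 240 244 244 244 243 244 243 242]]
19.5667
```

View pics/w5v.png

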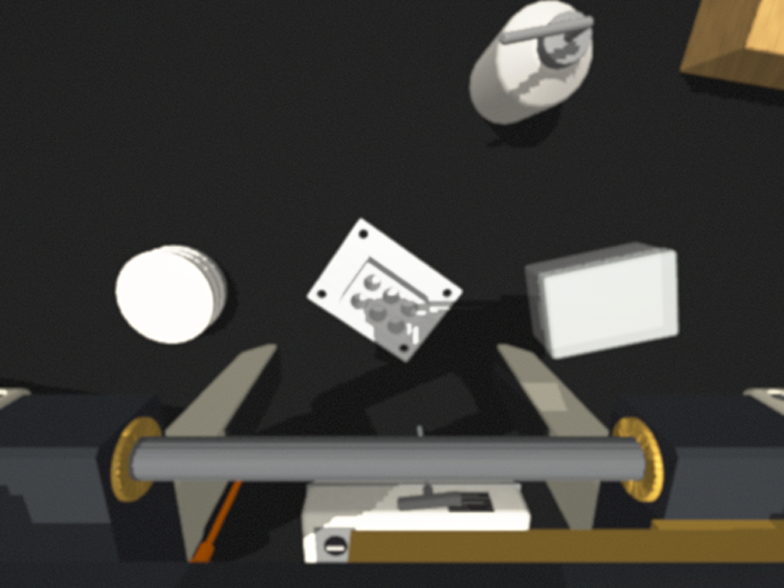

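The block's flange holes are at view px (363,234), (447,293), (405,348) and (321,294), and the area around it is free. Next I'll compute its pose and grasp it.

```bash
python3 - <<'E'
from h import *
np.set_printoptions(precision=2,suppress=True)
d=load('w5'); P=[]
for p in[(363,234),(447,293),(405,348),(321,294)]:
    q=dark(d['img'],p[0]/1.4,p[1]/1.4,4); P.append(onz(d,q[0],q[1],5)[:2])
P=np.array(P); print(P,np.linalg.norm(P-np.roll(P,-1,0),axis=1))
c=P.mean(0); v=(P[1]-P[0])+(P[2]-P[3]); yaw=np.arctan2(v[1],v[0]); print(c,np.degrees(yaw))
print('wash',onz(d,565/1.4,40/1.4,170))
o=[np.pi,0,yaw+np.pi]
robot.move_ptp([c[0],c[1],120],o); print(robot.current_qpos())
s=robot.move_linear([c[0],c[1],15-TZ],speed=80,f_stop=8); print('stop',s,robot.current_tcp_pos())
if not s:
    robot.move_gripper(0.0)
    print(robot.current_gripper_width()*93,robot.current_finger_force(),robot.current_t(),robot.current_contact_force())
E
```

```text
[[466.7  362.26]
 [554.27 299.78]
 [509.14 236.64]
 [421.37 298.98]] [107.57  77.62 107.65  77.84]
[487.87 299.41] -35.447971577795606
wash [588.88 489.77 170.  ]
[ 0.35  0.35  1.57  0.    1.22 -0.59]
stop False [488.26 299.56 -16.54]
49.81609273593086 29.99999351799488 23.1417 [-0.34 -0.62  0.14]
```

```bash
python3 - <<'E'
from h import *
np.set_printoptions(precision=1,suppress=True)
p=robot.current_tcp_pos()
robot.move_linear([p[0],p[1],153],speed=150)
o=[np.pi,0,np.radians(180.2)]
robot.move_linear([551.8,-19.9,153],o,speed=150)
print('stop',robot.move_linear([551.8,-19.9,91],speed=60,f_stop=8))
robot.sleep(.3); print(robot.current_gripper_width()*93,robot.current_t(),robot.current_tcp_pos())
for n,t in(('scene','s6'),('side','d6'),('wrist','w6')): shot(n,t)
# predicted pixels of flange holes & carriage holes; detected dark blobs
for t,z,off in(('s4',94,0),('d4',94,0),('s6',113,0),('d6',113,0),('w6',113,0)):
    d=load(t); print(t)
    for sx,sy in((-1,1),(1,1),(1,-1),(-1,-1)):
        u=proj(d,[551.8+54*sx,-19.9+39*sy,z])
        try: q=dark(d['img'],*u,4); print(sx,sy,u,np.array(q),onz(d,q[0],q[1],z))
        except Exception as e: print(u,e)
f=lambda t,x,y:cv2.resize(load(t)['img'][y:y+110,x:x+130],(390,330),interpolation=cv2.INTER_CUBIC)
w=cv2.resize(load('w6')['img'],(346,260))
top=np.hstack([f('s4',200,145),f('d4',240,160)]);bot=np.hstack([f('s6',200,145),f('d6',240,160)])
cv2.imwrite('pics/c6.png',cv2.resize(np.vstack([top,bot]),(708,600)))
E
```

```text
stop False
49.76948989448791 28.2333 [552.  -19.9  91.3]
s4
-1 1 [272.3 186.2] [274. 188.  65.] [502.3  25.6  94. ]
1 1 [259.2 217.6] [258.8 220.7  63. ] [615.2  21.3  94. ]
1 -1 [231.7 210.1] [230.5 212.   46. ] [612.1 -59.6  94. ]
-1 -1 [245.9 179.6] [245.8 180.3  44. ] [500.2 -58.2  94. ]
d4
-1 1 [271.4 215.8] [269.  218.4  50. ] [489.2  15.1  94. ]
1 1 [310.4 199.1] [311.1 199.4  26. ] [606.8  17.2  94. ]
1 -1 [329.2 220.4] [328.  216.6  21. ] [610.3 -47.9  94. ]
-1 -1 [288.9 239. ] [288.  241.3  49. ] [492.7 -63.3  94. ]
s6
-1 1 [272.1 182. ] [273.5 179.8  35. ] [489.2  20.4 113. ]
1 1 [258.8 213.6] [nan nan  0.] [nan nan nan]
1 -1 [230.9 206.1] [nan nan  0.] [nan nan nan]
-1 -1 [245.3 175.3] [242.7 177.2  41. ] [506.3 -63.5 113. ]
d6
-1 1 [271.4 210.3] [268.3 206.5 125. ] [497.5  32.9 113. ]
1 1 [311.  193.5] [310.8 194.5   9. ] [603.8  16.7 113. ]
1 -1 [330.1 215. ] [333.9 211.1  26. ] [620.1 -53.7 113. ]
-1 -1 [289.2 233.6] [nan nan  0.] [nan nan nan]
w6
-1 1 [340.7 171.5] [337.8 168.2  30. ] [495.9  17.2 113. ]
1 1 [330.7 325.8] [nan nan  0.] [nan nan nan]
1 -1 [219.1 325.6] [219.2 322.5   9. ] [603.3 -58.7 113. ]
-1 -1 [209.7 171.1] [212.8 168.5  27. ] [496.3 -57.  113. ]h.py:26: RuntimeWarning: invalid value encountered in scalar divide
  y,x=np.mgrid[v-r:v+r+1,u-r:u+r+1]; return (m*x).sum()/m.sum(),(m*y).sum()/m.sum(),m.max()
```

View pics/c6.png

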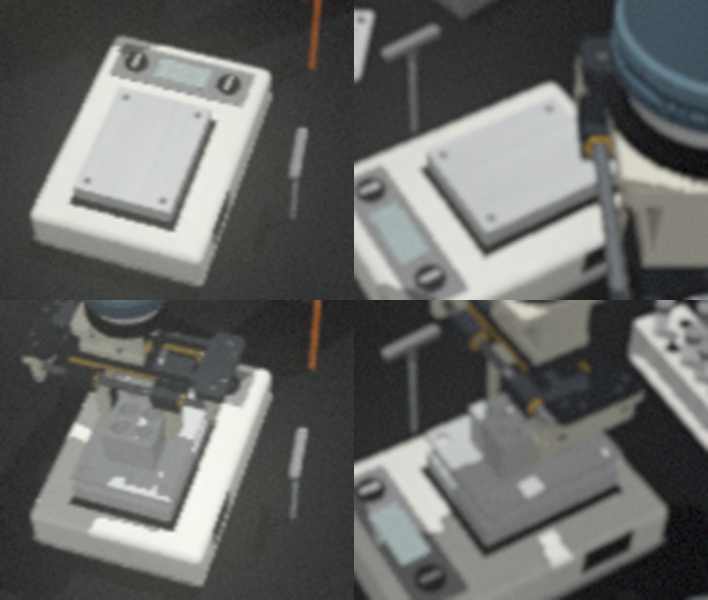

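The flange sits over the carriage in both views. In d6, flange holes are seen at side px ≈(273,210) and (332,216), within about 1 px of where they should be. I'll do one numeric refinement.

```bash
python3 - <<'E'
from h import *
np.set_printoptions(precision=1,suppress=True,linewidth=150)
def pat(t,u,v,r):
    g=cv2.cvtColor(load(t)['img'],cv2.COLOR_BGR2GRAY); print(t,u-r,v-r); print(g[v-r:v+r+1,u-r:u+r+1])
pat('w6',339,169,9); pat('w6',211,169,9); pat('w6',219,325,9); pat('d6',273,210,6); pat('d6',332,216,6)
E
```

```text
w6 330 160
[[226 226 224 225 227 228 228 228 229 229 228 228 228 228 229 227 228 227 227]
 [225 226 225 227 228 228 228 229 227 226 225 224 223 223 224 224 224 226 227]
 [226 226 225 226 227 228 228 225 221 213 204 200 197 194 199 206 211 221 225]
 [226 226 226 227 227 227 223 210 193 176 168 163 160 158 162 170 179 197 212]
 [226 227 226 227 224 219 198 176 153 140 134 136 133 133 135 140 147 161 183]
 [226 226 225 225 211 187 158 131 114 108 114 120 123 123 125 126 130 138 154]
 [226 226 224 212 185 147 114  96  92  95 106 117 120 122 122 123 128 139 143]
 [227 225 217 196 157 116  90  80  84  93 108 114 118 121 121 126 137 156 152]
 [225 221 204 172 133  99  83  82  88  98 107 117 121 122 122 126 146 171 166]
 [225 215 188 151 113  90  83  85  88 100 111 116 121 120 121 124 149 177 173]
 [223 208 174 133  99  90  87  92  98 103 115 118 122 122 122 126 150 180 178]
 [222 204 168 127 103 101 106 110 114 111 117 122 121 122 122 127 149 178 178]
 [221 204 172 144 131 133 144 146 136 122 120 121 121 121 122 128 149 178 174]
 [221 205 189 175 170 175 181 179 157 131 120 122 121 123 123 
[... 4192 characters left out ...]
22 121 118 108  87  63  43  36  31  34]
 [119 125 122 122 123 124 119 106  85  58  41  37  30]
 [119 120 125 123 123 126 125 120 106  81  57  39  31]
 [123 123 124 125 129 133 130 126 118 104  81  53  40]
 [123 123 120 124 136 150 151 138 125 113  98  72  47]
 [123 122 122 120 139 163 171 152 129 120 113  93  66]
 [122 121 118 122 132 156 166 155 130 119 118 110  81]
 [119 123 121 122 123 134 144 136 125 119 120 119 101]
 [120 124 122 122 121 121 123 119 117 119 126 128 116]
 [123 121 122 120 120 117 116 118 117 125 133 136 128]
 [122 120 118 119 115 117 117 120 121 128 133 137 136]
 [117 118 116 114 117 116 120 121 123 126 132 136 138]
 [117 118 118 120 121 119 119 123 123 122 127 133 136]]
```

Side-camera residuals are (+1.0,+0.3) px for the flange holes and (+1.0,+0.45) px for the carriage holes. They agree to within about 1 mm. A quick cross-check from the scene camera comes next.

```bash
python3 - <<'E'
from h import *
np.set_printoptions(precision=1,suppress=True,linewidth=150)
g=cv2.cvtColor(load('s6')['img'],cv2.COLOR_BGR2GRAY); d=load('s6')
for sx,sy in((-1,1),(1,1),(1,-1)):
    p=proj(d,[551.8+54*sx,-19.9+39*sy,113.8]); u,v=(p+[.1,.9]).round().astype(int); print(p+[.1,.9],u-6,v-6); print(g[v-6:v+7,u-6:u+7])
print(robot.current_tcp_pos(),robot.current_contact_force(),robot.current_t())
E
```

```text
[272.2 182.8] 266 177
[[ 68  65  69  97 112  92  86  86  84  87  91 107 111]
 [ 71  67  83 123 139 110  83  82  85  86  88  89  91]
 [ 94 100 108 161 178 132  75  73  73  79  86  86  87]
 [125 138 122 173 188 140  79  71  68  68  68  72  72]
 [109 108  97 112 126 118  94  77  81  81  81  73  75]
 [124 110 102 100 100  98  90  93 108 130 133 122 107]
 [112 116 115 113 110  98  97  96 102 125 143 142 141]
 [116 176 203 189 176 141 122 112 111 126 143 146 144]
 [124 190 219 220 219 216 205 189 173 146 145 146 138]
 [138 192 220 222 224 224 222 218 209 182 150 143 138]
 [151 196 221 223 224 224 223 220 204 167 145 147 144]
 [155 196 221 224 224 222 222 216 193 158 144 143 148]
 [153 195 220 223 223 222 221 210 195 182 140 123 134]]
[258.9 214.4] 253 208
[[147 149 148 148 153 183 193 157 151 149 150 152 149]
 [149 148 147 149 154 185 193 158 150 152 151 150 143]
 [150 147 148 148 150 154 160 149 151 149 150 149 144]
 [147 149 147 150 148 150 152 150 151 150 152 148 143]
 [148 150 150 156 157 151 149 150 149 151 149 146 141]
 [158 151 158 185 189 151 141 142 147 152 149 144 143]
 [199 171 
[... 458 characters left out ...]
 162 162 160 154 146 146 146 146 148 146 148 147]
 [161 161 163 158 147 147 143 145 148 150 146 147 146]
 [160 158 160 152 147 144 145 145 146 148 148 148 147]
 [164 159 155 148 144 145 144 144 147 148 147 148 143]
 [163 161 152 147 140 135 139 140 141 145 148 145 147]
 [161 159 150 143 138 142 144 144 142 146 146 145 146]
 [161 154 146 145 140 144 145 145 144 146 146 149 148]
 [158 148 145 145 142 141 143 145 145 147 145 148 147]
 [156 145 139 136 138 142 145 148 149 145 147 147 145]
 [163 159 154 144 140 138 136 138 141 143 145 146 146]
 [161 159 151 145 145 143 140 140 141 138 138 139 141]
 [163 153 145 142 146 147 147 147 146 148 146 141 139]]
[551.8 -19.9  91.1] [ 0.3 -0.1 -5.7] 28.3833
```

The scene camera agrees: the holes' dark back walls appear at (230.5,206) and (259.5,213), as expected. I'll lower to about 11 mm and hand in.

```bash
python3 - <<'E'
from h import *
print(robot.move_linear([551.8,-19.9,88.5],speed=20,f_stop=8)); robot.sleep(1)
print(robot.current_tcp_pos(),robot.current_finger_force(),robot.current_contact_force(),robot.current_t())
print(robot.hand_in())
E
```

```text
False
[551.78934334 -19.87524493  88.48820003] 29.999885335564613 [ 0.02991841  0.27615063 -6.11501423] 29.6583
the job is handed in; nothing more can be done
None
```

I handed the job in at about 30 s: the hex key stands in the tool cup and the tube block is held about 11 mm above the carriage, its holes in line to about 1–1.5 mm by the cameras, but `hand_in()` returned no verdict.

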